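Find the empty compartment of the accessory case

ROBOT

A 6-joint arm with a two-finger parallel gripper is mounted at the origin on the work surface. World frame = base frame: x ahead of the robot, y to its left, z up, the work surface at z = 0. Lengths are in mm, angles in degrees, forces in N, time in s.
With the tool pointing down it reaches from about 325 to 925 mm from the base axis. Payload 3.1 kg.
Tool frame: the origin (TCP) lies at the very end of the fingers, on their centre line; the grasp point (between the pads) lies grasp_offset behind it (grasp_offset is the distance from the TCP to the grasp point, in mm); z points along the fingers, y is the line along which they close (so a half turn about z gives the same grasp; the last joint's range is limited). The gripper opens to 85 mm and grips with 20 to 120 N. Pads are 22 mm wide; open, the fingers measure 114 mm over their backs; the gripper's body (76 mm by 85 mm) begins 54 mm behind the grasp point. The pads swing forward as they close: fully open they stand 13 mm farther back than shut.
Start: joints at [67.368, 12.427, 92.441, -0, 75.132, -6.429], TCP at [174.384, 600.191, 231.3] pointing down, gripper open.
Joint ranges: [-157.48, 157.48], [-44.54, 120.13], [17.64, 146.25], [-64.5, 244.5], [7.68, 150.69], [-147.95, 147.95]. Speed limits (degrees/s): [159.86, 159.86, 180, 180, 180, 180].

INTERFACE

Orientations are given as [roll, pitch, yaw] about the fixed x, y, z axes, in that order (R = Rz(yaw) Ry(pitch) Rx(roll)).
In Python, from station import * gives the robot as it stands. Calls block until the motion is done:
- goto(position, orientation): joint-space move of the TCP to a pose.
- move_l(position, attitude=None, speed=150): straight line of the TCP; attitude=None keeps the orientation; speed is the mean speed in mm/s.
- move_j(angles): joint-space move.
- grip(opening, squeeze=None): finger opening in mm; squeeze is the grip in N (None keeps the last); returns when the fingers have stopped.
- wait(seconds).
- solve_ik(position, orientation): joint angles nearest the present ones, or None.
- get_obs(): the state.
- get_image(name): name is "side" or "top"; returns the picture (384x512x3 uint8, red, green, blue); there is no depth.
- get_calibration(name): a dict with "fx", "fy", "cx", "cy" (pixels), "D" ([k1, k2, p1, p2, k3] as OpenCV has them; the pictures are not rectified), "R" (3x3) and "t" (3): a world point X has camera coordinates R X + t. Camera axes: x right, y down, z forward; pixel columns grow to the right and rows downward; lengths in mm; the calibration is good to about 2 mm. A picture is of the moment at which its call begins. get_calibration takes no time and is no camera call.
A pose or a line that the arm cannot do raises Unreachable and nothing moves.
- sign_off(): hands the job in; it is judged then, once.
Trained networks look in the newest picture that a camera, given by its name, has taken for a name from the list of things; names that differ only in an ending like _2 or _b are one class to them, and where a whole thing is asked for, a point or a joint stands for the part that bears it (a point fixed in the world has none). Each returns a list of dicts, best first, with "score" (0 to 1); they miss things now and then, are a little off and sometimes report something else, mostly with a low value. They report only what shows in the picture. A call takes as long as a camera call.
- spot_in(name, camera): "extent" ([centre column, centre row, width, height] in pixels, round what is visible of it).
- regions_of(name, camera): "region" (384x512 bool, what is visible of it) and "extent" ([centre column, centre row, width, height] in pixels, round what is visible of it).
The state is a dict: "t": time; "joint_pos": joint angles; "qvel": joint speeds; "effort": joint torques, N m; "tcp_pos": TCP position; "ee_rot": TCP orientation; "wrist_force": force on the tool from outside, world axes, zero at the start; "moment": the same for the moment, N m; "grip_width": finger opening in mm; "grip_force": force on a finger pad.
Only numpy, scipy, OpenCV 4.12 (cv2) and the standard library are available. Lean on these libraries where they do the work, as an engineer would, in place of code of your own. Each camera call takes 0.05 s, during which the arm holds its last target. There are 200 camera calls.

TASK

One of the four compartments in the wooden accessory case is empty and has to be opened for stowing. Press gently with a closed fingertip on the disc of one lid after another until you find the lid that rocks instead of staying firm, then push that lid fully open so that it stands upright and stays so. Grasp nothing, leave the other lids closed and the instruments where they are, and finish with the hand clear.

Things in the scene. Friction and masses are not known exactly. Their poses are not given: they have to be found in the camera images.
- case: wooden accessory case, fixed: 160 (x) x 490 (y) x 96 mm high; origin at the centre of its underside, z up, x away from the robot within 13 degrees. In its flat top lie 4 identical plywood lids in a row along y, flush with the walls round them (23 mm wide in front and behind); between the 2 pairs is an 86 mm deck with 2 small instruments. Three compartments are full up to the lid, one is empty; it varies
- lid_a (a joint): angle of the lid centred at x = 0, y = +185 mm in the case's frame, rad: 0 closed, 1.5 fully open (upright). Each lid is 110 (x) x 80 (y) x 8 mm and turns like a see-saw about a level pin along the case's y through its centre, 92 mm above the table: opening, the half nearest the robot (with the disc) dips and the far half rises. It cannot tip the other way.
- lid_a_press (a point): centre of the flat steel disc (22 mm across, flush) on top of lid_a, the place to press: on the half nearest the robot, 30 mm from the hinge line and 25 mm from the lid's near edge; 96 mm above the table when closed. It moves with the lid.
- lid_b (a joint): angle of the lid centred at x = 0, y = +85 mm in the case's frame, rad: 0 closed, 1.5 fully open (upright). Same kind as lid_a. The hinge is balanced and stiff (about 0.06 Nm, so some 2 N at the disc): a lid stays wherever it is left. Over a full compartment a lid bears on springy packing: it gives 1 to 2 mm at the disc under 6 to 20 N and is then firm.
- lid_b_press (a point): centre of the flat steel disc (22 mm across, flush) on top of lid_b, the place to press: on the half nearest the robot, 30 mm from the hinge line and 25 mm from the lid's near edge; 96 mm above the table when closed. It moves with the lid.
- lid_c (a joint): angle of the lid centred at x = 0, y = -85 mm in the case's frame, rad: 0 closed, 1.5 fully open (upright). Same kind as lid_a. The lid over the empty compartment tips when its disc is pressed. Press it well down (30 to 40 mm below the case's top): a lid tipped under 60 degrees tends to jam against a finger pushing its raised half from behind. Then push that half on, towards the robot, until upright.
- lid_c_press (a point): centre of the flat steel disc (22 mm across, flush) on top of lid_c, the place to press: on the half nearest the robot, 30 mm from the hinge line and 25 mm from the lid's near edge; 96 mm above the table when closed. It moves with the lid.
- lid_d (a joint): angle of the lid centred at x = 0, y = -185 mm in the case's frame, rad: 0 closed, 1.5 fully open (upright). Same kind as lid_a. The empty compartment has room for the whole lid to swing: its floor pad lies 68 mm below the closed lid.
- lid_d_press (a point): centre of the flat steel disc (22 mm across, flush) on top of lid_d, the place to press: on the half nearest the robot, 30 mm from the hinge line and 25 mm from the lid's near edge; 96 mm above the table when closed. It moves with the lid.
- eyepiece: black eyepiece, 30 mm across, 36 mm high, standing on the deck in the middle of the case, a bystander; origin at the centre of its foot
- bubble: round aluminium level vial, 34 mm across, 12 mm high, lying on the same deck, a bystander; origin at the centre of its foot
- pouch: black instrument pouch 70 x 120 x 38 mm on the table left of the case, a bystander; origin at the centre of its underside
- scale: wooden scale bar 300 x 34 x 8 mm on the table beyond the case, a bystander; origin at the centre of its underside
- driver: screwdriver lying right of the case, a bystander
- prism: black round reflector prism, 64 mm across, 30 mm high, on the table beyond the case, a bystander; origin at the centre of its underside
- carton: small cardboard carton 70 x 100 x 50 mm, right of the case, a bystander; origin at the centre of its underside

How it is judged (in metres and radians):
On the way:
1. a lid tips in while a fingertip presses it at its disc (((value of joint lid_a above 0.12 rad and contact force between the fingers and lid_a above 0.3 N and horizontal distance between the grasp point and lid_a_press below 0.065 m) or (value of joint lid_b above 0.12 rad and contact force between the fingers and lid_b above 0.3 N and horizontal distance between the grasp point and lid_b_press below 0.065 m) or (value of joint lid_c above 0.12 rad and contact force between the fingers and lid_c above 0.3 N and horizontal distance between the grasp point and lid_c_press below 0.065 m) or (value of joint lid_d above 0.12 rad and contact force between the fingers and lid_d above 0.3 N and horizontal distance between the grasp point and lid_d_press below 0.065 m))), for 0.05 s.
At the end, for the whole second after the job is handed in: exactly one lid stands open beyond 1.25 rad (72 degrees) and is at rest, the other three are closed (under 0.08 rad), and every bystander is within 30 mm of where it began (((value of joint lid_a above 1.25 rad and value of joint each of lid_b, lid_c, lid_d below 0.08 rad) or (value of joint lid_b above 1.25 rad and value of joint each of lid_a, lid_c, lid_d below 0.08 rad) or (value of joint lid_c above 1.25 rad and value of joint each of lid_a, lid_b, lid_d below 0.08 rad) or (value of joint lid_d above 1.25 rad and value of joint each of lid_a, lid_b, lid_c below 0.08 rad)) and velocity of joint each of lid_a, lid_b, lid_c, lid_d below 0.1 rad/s and distance of each of eyepiece, bubble, pouch, scale, driver, prism, carton from where it was at the start of the episode below 0.03 m); the robot touches nothing.
It fails at once if a lid is pressed with more than 60 N (contact force between any of the arm, the fingers and lid_a above 60 N or contact force between any of the arm, the fingers and lid_b above 60 N or contact force between any of the arm, the fingers and lid_c above 60 N or contact force between any of the arm, the fingers and lid_d above 60 N).
It fails at once if a bystander is lifted, carried or pushed more than 30 mm (distance of any of eyepiece, bubble, pouch, scale, driver, prism, carton from where it was at the start of the episode above 0.03 m).
It also fails if it takes over 56 s, if anything falls off the work surface, if the arm or the gripper's body presses on something with over 40 N, if the wrist force passes 120 N, or if a joint passes its speed limit or range.

## Working session

There is one attempt and no reset: what is moved stays moved. The work goes in short steps, each a Python script; the robot and the scene stay as the last script left them, time stands still between calls to the robot, and variables do not carry over. Pictures are saved under pics/ and viewed, at most 10 in all, crops included, and the job is handed in when it is done.

```bash
mkdir -p pics; ls; python3 - <<'E'
from station import *
import cv2, numpy as np
for c in ("top","side"):
    im=get_image(c); cv2.imwrite(f"pics/{c}0.png",im[:,:,::-1])
    k=get_calibration(c); print(c,k)
    for n in ("case","lid_a","lid_a_press","eyepiece","bubble"):
        print(n,[(round(d["score"],2),np.round(d["extent"],1).tolist()) for d in spot_in(n,c)][:6])
o=get_obs();print(o)
E
```

```text
pics
top {'fx': 362.73791763097324, 'fy': 362.73791763097324, 'cx': 254.63967674684238, 'cy': 186.18951317266357, 'D': array([-0.11686584,  0.        ,  0.        ,  0.        ,  0.        ]), 'R': array([[-0.02684788, -0.99961035, -0.00763766],
       [-0.99683421,  0.02734375, -0.07465846],
       [ 0.07483821,  0.00560906, -0.99717991]]), 't': array([-1.09357996e+00,  5.93143733e+02,  1.21696043e+03])}
case [(0.86, [236.3, 206.7, 158.0, 81.8]), (0.27, [232.5, 191.8, 13.4, 10.2])]
lid_a [(0.94, [179.4, 219.6, 30.3, 37.5]), (0.92, [293.6, 192.9, 31.5, 37.4]), (0.61, [260.7, 198.2, 31.6, 37.7]), (0.18, [236.6, 206.9, 158.5, 87.0])]
lid_a_press [(0.59, [179.4, 220.3, 27.1, 39.8])]
eyepiece [(0.57, [233.8, 191.9, 13.2, 6.2])]
bubble [(0.17, [302.7, 128.9, 19.8, 18.1])]
side {'fx': 485.6656952299567, 'fy': 485.6656952299567, 'cx': 250.16265971418628, 'cy': 191.47815255443513, 'D': array([0.0591916, 0.       , 0.       , 0.       , 0.       ]), 'R': array([[ 0.75310904, -0.65779247,  0.01165502],
       [-0.50448016, -0.58877114, -0.63154439],
       [ 0.42228729,  0.46974206, -0.7752521
[... 441 characters left out ...]
01.6, 196.4, 12.9, 12.1])]
{'t': 0.6, 'joint_pos': array([ 6.73695887e+01,  1.24266615e+01,  9.24394527e+01, -5.58746567e-04,
        7.51330054e+01, -6.42812620e+00]), 'qvel': array([-0.01672764,  0.01064406, -0.0755608 , -0.01136138,  0.08177331,
       -0.1075096 ]), 'effort': array([-3.58536945e-04, -3.96588922e+01, -3.04031897e+01, -1.76495869e-04,
        1.09272896e-03, -4.49397479e-07]), 'tcp_pos': array([174.37783517, 600.2021001 , 231.32308009]), 'ee_rot': array([1.79999186e+02, 6.35225974e-04, 1.63797858e+02]), 'wrist_force': array([ 0.27797207, -0.10074328, -0.02918364]), 'moment': array([-0.00793201, -0.03431391,  0.00975483]), 'grip_force': 0.0, 'grip_width': 85.23212863193959}
```

```bash
cat > h.py <<'E'
from station import *
import cv2, numpy as np
def proj(P,c):
    k=get_calibration(c); K=np.array([[k["fx"],0,k["cx"]],[0,k["fy"],k["cy"]],[0,0,1]])
    return cv2.projectPoints(np.float64(P).reshape(-1,1,3),cv2.Rodrigues(k["R"])[0],k["t"],K,k["D"])[0].reshape(-1,2)
def world(pose,P):
    x,y,a=pose; P=np.float64(P).reshape(-1,3); c,s=np.cos(a),np.sin(a)
    return np.c_[x+c*P[:,0]-s*P[:,1], y+s*P[:,0]+c*P[:,1], P[:,2]]
E
python3 - <<'E'
from h import *
from scipy.optimize import least_squares
L={n:(0,y,96) for n,y in zip("abcd",(185,85,-85,-185))}
obs=[("top","a",179.4,219.6),("top","d",293.6,192.9),("top","c",260.7,198.2),
("side","a",165.1,165.4),("side","b",191.2,178.7),("side","c",232.9,206.7),("side","d",260.2,219.6)]
f=lambda p:np.concatenate([proj(world((p[0]*100,p[1]*100,p[2]),L[n]),c)[0]-[u,v] for c,n,u,v in obs])
r=least_squares(f,[6,0.5,0.1],loss="soft_l1");p=r.x*[100,100,1];print(p,np.degrees(p[2]),np.round(f(r.x),1))
np.save("pose.npy",p)
for c,(x,y,w,h) in {"top":(140,110,200,150),"side":(110,100,220,165)}.items():
    im=cv2.imread(f"pics/{c}0.png");s=3.5
    im=cv2.resize(im[y:y+h,x:x+w],None,fx=s,fy=s,interpolation=cv2.INTER_CUBIC)
    pts=[[0,yy,96] for yy in (185,85,-85,-185)]+[[-30,yy,96] for yy in (185,85,-85,-185)]+[[sx*80,sy*245,96] for sx in(-1,1) for sy in (-1,1)]
    for q in proj(world(p,pts),c): cv2.drawMarker(im,tuple(np.int32((q-[x,y]+.5)*s)),(0,0,255),0,9,1)
    cv2.imwrite(f"pics/{c}0c.png",im)
E
```

```text
[5.28476879e+02 4.08929147e+01 2.16701591e-01] 12.416086583172028 [ 1.7 -0.8 -0.8 -1.8  1.9  0.4 -0.4 -1.1 -2.3  0.2 -0.2 -1.4  0.   2.3]
```

View pics/top0c.png

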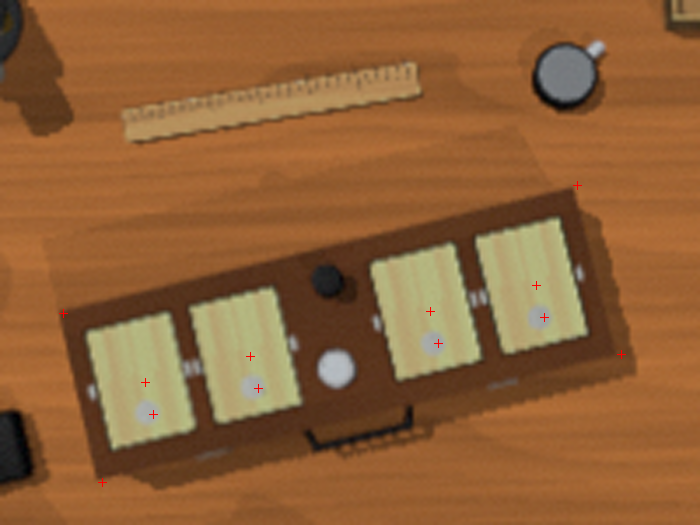

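View pics/side0c.png

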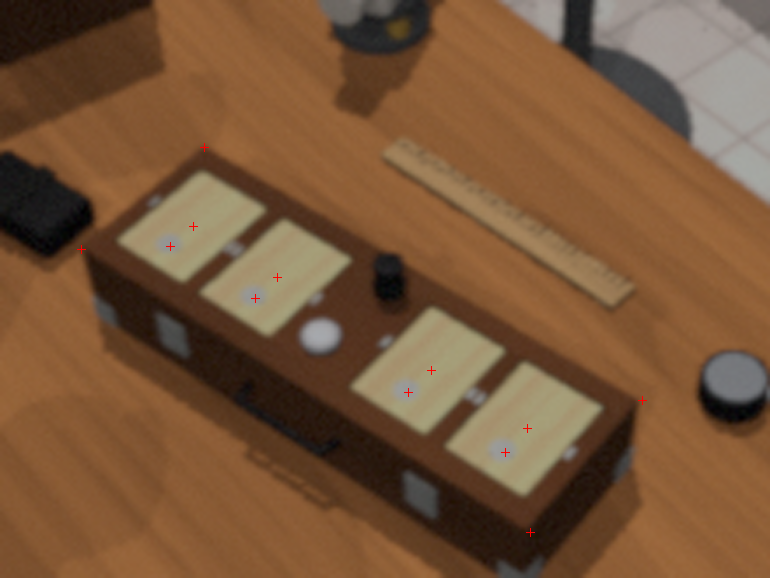

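The top view shows the four closed lids. Their discs are at crop pixels (147,412), (253,387), (433,343) and (540,317). In the side view they are at (169,245), (256,297), (407,391) and (503,451). The fit is close, so I'll refit on the discs and then probe.

```bash
python3 - <<'E'
from h import *
from scipy.optimize import least_squares
D=[(-30,y,96) for y in (185,85,-85,-185)]
t=np.array([(147,412),(253,387),(433,343),(540,317)])/3.5+[140,110]-.5
s=np.array([(169,245),(256,297),(407,391),(503,451)])/3.5+[110,100]-.5
f=lambda p:np.r_[(proj(world((p[0]*100,p[1]*100,p[2]),D),"top")-t).ravel(),(proj(world((p[0]*100,p[1]*100,p[2]),D),"side")-s).ravel()]
r=least_squares(f,[5.3,0.4,0.2]);p=r.x*[100,100,1];print(p,np.degrees(p[2]),np.round(r.fun,1))
np.save("pose.npy",p); print(world(p,D))
yaw=np.degrees(p[2])
from station import *
for w in world(p,D):
  for z in (140,60):
    for dy in (0,90,180,-90):
      q=solve_ik([w[0],w[1],z],[180,0,yaw+dy]); print(z,dy,None if q is None else np.round(q))
E
```

```text
[5.29491795e+02 4.45739521e+01 2.11161685e-01] 12.098673324920783 [ 0.5  0.1  0.3  0.   0.5  0.1  0.2  0.1  0.1 -0.5 -0.7 -0.5 -0.1 -0.3
 -0.  -0.4]
[[ 461.38290698  219.1768711    96.        ]
 [ 482.34249923  121.39806208   96.        ]
 [ 517.97380604  -44.82591325   96.        ]
 [ 538.93339828 -142.60472227   96.        ]]
140 0 [ 18.   4. 112.  -0.  64.  95.]
140 90 [ 18.   4. 112.  -0.  64.   5.]
140 180 [ 18.   4. 112.   0.  64. -85.]
140 -90 None
60 0 [ 18.  11. 114.  -0.  54.  95.]
60 90 [ 18.  11. 114.  -0.  54.   5.]
60 180 [ 18.  11. 114.   0.  54. -85.]
60 -90 None
140 0 [  6.   3. 114.  -0.  63.  84.]
140 90 [  6.   3. 114.  -0.  63.  -6.]
140 180 [  6.   3. 114.   0.  63. -96.]
140 -90 None
60 0 [  6.  10. 116.  -0.  54.  84.]
60 90 [  6.  10. 116.  -0.  54.  -6.]
60 180 [  6.  10. 116.   0.  54. -96.]
60 -90 None
140 0 [-13.   5. 111.  -0.  64.  65.]
140 90 [-13.   5. 111.   0.  64. -25.]
140 180 [ -13.    5.  111.    0.   64. -115.]
140 -90 None
60 0 [-13.  12. 113.  -0.  54.  65.]
60 90 [-13.  12. 113.   0.  54. -25.]
60 180 [ -13.   12.  113.    0.   54. -115.]
60 -90 None
140 0 [-22.  10. 106.  -0.  64.  56.]
140 90 [-22.  10. 106.   0.  64. -34.]
140 180 [ -22.   10.  106.    0.   64. -124.]
140 -90 [-22.  10. 106.  -0.  64. 146.]
60 0 [-22.  16. 108.  -0.  56.  56.]
60 90 [-22.  16. 108.   0.  56. -34.]
60 180 [ -22.   16.  108.    0.   56. -124.]
60 -90 [-22.  16. 108.  -0.  56. 146.]
```

```bash
cat >> h.py <<'E'
pose=np.load("pose.npy"); ATT=[180,0,float(np.degrees(pose[2]))]
def pt(x,y,z): return world(pose,(x,y,z))[0].tolist()
def F(): return np.array(get_obs()["wrist_force"])
E
cat > probe.py <<'E'
from h import *
grip(0); print(grasp_offset if "grasp_offset" in globals() else "", get_obs()["grip_width"])
goto(pt(-31,185,165),ATT)
for n,y in zip("abcd",(185,85,-85,-185)):
    move_l(pt(-31,y,165),speed=250); move_l(pt(-31,y,99),speed=120); wait(.1)
    f0=F()[2]; log=[]; z=99; firm=False
    while z>86:
        z-=1; move_l(pt(-31,y,z),speed=25); f=F()[2]-f0; log.append(round(float(f),1))
        if f>9: firm=True; break
    print(n,"firm" if firm else "ROCKS",z,log,get_obs()["t"])
    if not firm: break
    move_l(pt(-31,y,165),speed=200)
E
python3 probe.py
```

```text
18.700000000000003 0.14119630492475893
a firm 94 [0.4, -0.5, 0.2, 5.2, 9.2] 5.4167
b firm 94 [0.9, -0.6, 0.7, 5.1, 9.5] 8.525
c firm 94 [0.6, 1.6, 1.1, 4.6, 9.7] 11.9167
d ROCKS 86 [-0.1, 0.5, -0.5, 0.1, 2.4, 1.5, 2.5, 1.1, 1.4, 1.2, 0.8, 1.3, 2.3] 17.025
```

```bash
python3 - <<'E'
from h import *
y=-185;log=[]
f0=F()*0
for z in range(82,54,-4):
    move_l(pt(-31,y,z),speed=40); f=F(); log.append((z,np.round(f,1).tolist()))
    if np.linalg.norm(f)>20: break
print(log,get_obs()["t"])
move_l(pt(-31,y,205),speed=150); 
cv2.imwrite("pics/side1.png",cv2.resize(get_image("side")[160:310,170:370,::-1],None,fx=3,fy=3))
print(get_obs()["t"])
E
```

```text
[(82, [0.3, 0.1, 0.3]), (78, [-0.1, 0.1, -0.2]), (74, [0.4, -0.0, 0.1]), (70, [-0.8, 0.1, -0.3]), (66, [1.2, 0.0, 0.0]), (62, [0.8, 0.4, -0.2]), (58, [-0.2, -0.5, -0.5])] 18.775
19.9583
```

View pics/side1.png

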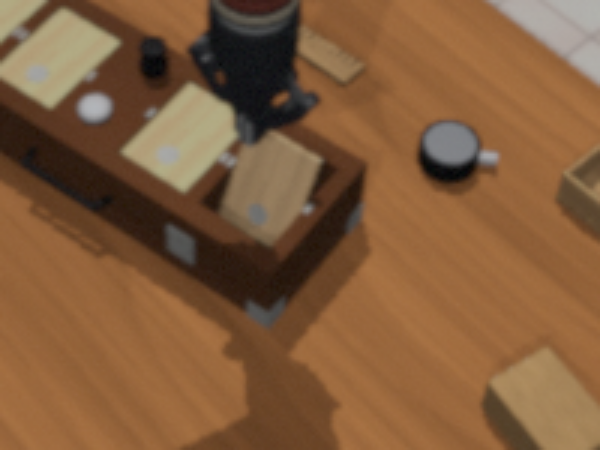

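Lid d has tipped: its disc is at crop (258,214) and its raised far corners are near (268,133) and (323,160). I'll estimate the angle.

```bash
python3 - <<'E'
from h import *
from scipy.optimize import least_squares
o=np.array([(258,214),(268,133),(323,160)])/3+[170,160]
def m(a): 
    P=[]
    for u,v in ((-30,0),(55,40),(55,-40)): P.append((u*np.cos(a)+4*np.sin(a),-185+v,92+u*np.sin(a)+4*np.cos(a)))
    return proj(world(pose,P),"side")
for d in range(20,85,5): print(d,np.round((m(np.radians(d))-o)).ravel())
print(np.degrees(least_squares(lambda a:(m(a[0])-o).ravel(),[.7]).x))
E
```

```text
20 [-2. -2. -0. -5.  4. -1.]
25 [-2. -2. -0. -6.  4. -2.]
30 [-2. -2. -1. -6.  4. -2.]
35 [-1. -2. -1. -7.  3. -2.]
40 [-1. -2. -2. -7.  3. -3.]
45 [-1. -2. -2. -7.  2. -3.]
50 [-0. -2. -3. -7.  2. -2.]
55 [ 0. -2. -4. -7.  1. -2.]
60 [ 1. -2. -4. -6.  0. -2.]
65 [ 1. -2. -5. -6. -1. -1.]
70 [ 2. -3. -6. -5. -1. -1.]
75 [ 2. -3. -7. -5. -2.  0.]
80 [ 3. -3. -8. -4. -3.  1.]
[3.47369557]
```

```bash
python3 - <<'E'
from h import *
move_l(pt(75,-185,205),speed=200)
a=[]
for c,(x,y,w,h) in {"top":(240,140,100,100),"side":(210,180,100,100)}.items():
    im=cv2.resize(get_image(c)[y:y+h,x:x+w,::-1],None,fx=4,fy=4,interpolation=cv2.INTER_CUBIC)
    for d,col in ((30,(0,0,255)),(45,(0,255,0)),(60,(255,0,0))):
        r=np.radians(d)
        P=[(u*np.cos(r)-4*np.sin(r),-185+v,92+u*np.sin(r)+4*np.cos(r)) for u,v in ((-55,40),(-55,-40),(55,-40),(55,40))]
        cv2.polylines(im,[np.int32((proj(world(pose,P),c)-[x,y]+.5)*4)],True,col,1)
    a.append(im)
cv2.imwrite("pics/two.png",np.hstack(a)); print(get_obs()["t"])
E
```

```text
20.7417
```

View pics/two.png

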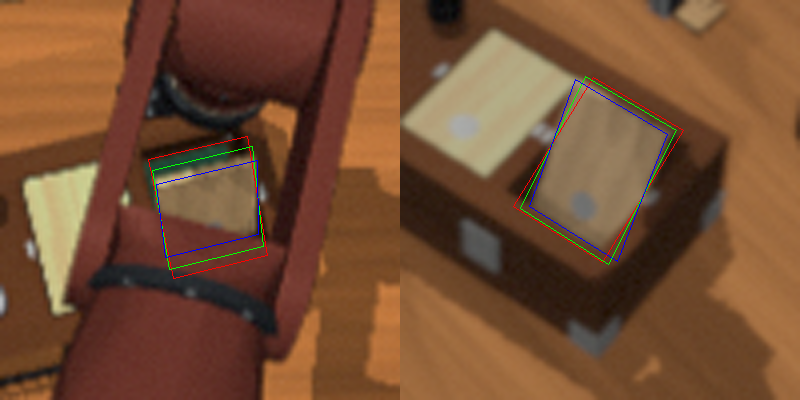

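The far lid edge in the top view (crop row about 175) matches the 60° outline, so the lid is tipped far enough to push from behind.

```bash
python3 - <<'E'
from h import *
y=-185
move_l(pt(75,y,118),speed=150); wait(.15); f0=F(); ax=np.array([np.cos(pose[2]),np.sin(pose[2]),0]); log=[]
x=75; move_l(pt(50,y,118),speed=60); x=50
while x>13:
    x-=2; move_l(pt(x,y,118),speed=25); f=float((F()-f0)@ax); log.append((x,round(f,1)))
    if f>8: break
print(log,get_obs()["t"])
move_l(pt(75,y,118),speed=100); move_l(pt(75,y,220),speed=200); 
goto(pt(-20,60,330),ATT)
a=[]
for c,(u,v,w,h) in {"top":(240,140,100,100),"side":(210,180,100,100)}.items():
    a.append(cv2.resize(get_image(c)[v:v+h,u:u+w,::-1],None,fx=4,fy=4))
cv2.imwrite("pics/end.png",np.hstack(a)); print(get_obs()["t"])
E
```

```text
[(48, -0.4), (46, -0.4), (44, -0.0), (42, 0.1), (40, 0.2), (38, 0.9), (36, 0.6), (34, 1.7), (32, 1.2), (30, 1.3), (28, 0.2), (26, 1.0), (24, 0.5), (22, 0.9), (20, -0.0), (18, 5.5), (16, 9.4)] 26.4417
29.0417
```

View pics/end.png

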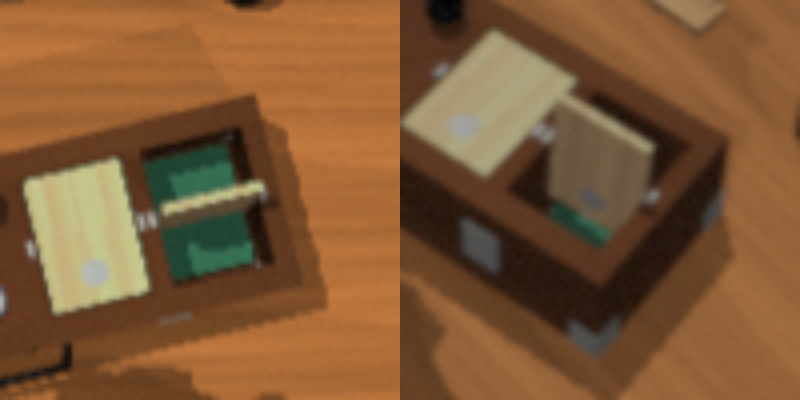

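Lid d stands upright (thin edge at top-crop (213,200)), lid c beside it is closed, and the hand is clear.

```bash
python3 -c "
from station import *
print(sign_off())"
```

```text
the job is handed in; nothing more can be done
None
```

I pressed lids a, b and c and found them firm; lid_d rocked, so I pushed it upright, where it stayed, and handed the job in at about 29 s with the hand clear, nothing grasped, and no verdict shown.

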